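# Clamp a jar in the jar vise with a ratchet wrench

## Robot

A 6-joint arm with a two-finger parallel gripper is mounted at the origin on a cart in front of the work surface, level with it; the furniture and walls round the work are solid. World frame = base frame: x ahead of the robot, y to its left, z up, the work surface at z = 0. Lengths are in m, angles in degrees, forces in N, time in s.
With the tool pointing down it reaches from about 0.4 to 0.825 m from the base axis. Payload 7 kg.
Tool frame: the origin (TCP) lies midway between the tips of the shut fingers; the grasp point (between the pads) lies 19 mm behind it; z points along the fingers, y is the line along which they close (so a half turn about z gives the same grasp; the last joint's range is limited). The gripper opens to 88 mm and grips with 3 to 60 N. Pads are 19 mm wide; open, the fingers measure 130 mm over their backs; the gripper's body (78 mm by 193 mm) begins 47 mm behind the grasp point.
Start: joints at [-48.581, 20.546, 0.682, 0, -70.136, -16.507], TCP at [0.284, -0.612, 0.227] pointing down, gripper open.
Joint ranges: [-176.03, 176.03], [-82.01, 121.73], [-58.28, 71.71], [-173.87, 95.51], [-174.79, -0.11], [-173.66, 173.66]. Speed limits (degrees/s): [136.94, 136.94, 172.46, 180, 180, 180].

## Interface

Orientations are given as [roll, pitch, yaw] about the fixed x, y, z axes, in that order (R = Rz(yaw) Ry(pitch) Rx(roll)).
In Python, from plant import r gives the robot as it stands. The module is installed in compiled form; this text tells all that it offers.
- The arm moves only by the tool play_rows, never from a script. Its argument "rows" is a list of rows, each an object with "slide": the shift along the tool's x, y, z as a fraction of full scale, a list of three; "delta_rot": the turn, a rotation vector about the tool's x, y, z as a fraction of full scale, a list of three; "fingers": the opening, from -1 (shut) to 1 (fully open). In form: [{"slide": [x, y, z], "delta_rot": [rx, ry, rz], "fingers": fingers}, ...]. A call has 1 to 8 rows; each row shifts and turns the commanded pose from where the row before left it, along the tool's axes as they then stand; what a row does not reach is not made up. Full scale, the value 1, is 0.15 m for a shift and 0.08 rad for a turn. A row lasts 1/8 s, in which the tool goes at most 62.5 mm and 10.7 degrees, less where a joint would pass 70% of its speed; a pose out of reach is approached as far as the arm can. A call with a number of a shift or a turn outside -1 to 1 is refused whole. A call with a gripper value outside its range is refused whole. The fingers move at their own pace and stop on an object; "squeeze" is the grip in N (left out, the last holds). Time passes only in rows, so rows that do not move let the fingers close. It gives the time, the measured TCP pose, the force, the opening and the grip force at its end, in the units of the state.
- r.get_state(): the state, without advancing time (a new reading comes with each control period).
- r.capture(name): name is "scene" or "side" or "wrist"; returns a dict with "image" (420x560x3 uint8, blue, green, red), "fx", "fy", "cx", "cy" (pixels), "R" (3x3) and "t" (3): a world point X has camera coordinates R X + t; the wrist camera has in their place "T_tool_cam" (4x4, takes a point from camera to tool coordinates, whose origin is the TCP and whose axes are the flange's). Camera axes: x right, y down, z forward; pixel columns grow to the right and rows downward; lengths in m; the calibration is good to about 2 mm. The wrist camera is an equidistant fisheye: a pixel r from the principal point sees the ray r / f radians off the axis. A picture is of the moment at which its call begins: read the wrist's pose just before it. There is no depth.
- r.close_job(): hands the job in; it is judged then, once.
The state is a dict: "time_s": time; "joints": joint angles; "qd": joint speeds; "joint_torque": joint torques, N m; "tcp_pos": TCP position; "eef_rot": TCP orientation; "contact_force": force on the tool from outside, world axes, zero at the start; "moment": the same for the moment, N m; "gripper_width": finger opening in m; "gripper_force": force on a finger pad.
Only numpy, scipy, OpenCV 4.12 (cv2) and the standard library are available. Lean on these libraries where they do the work, as an engineer would, in place of code of your own. Each camera call takes 0.05 s, during which the arm holds its last target. There are 200 camera calls.

## Task

Clamp the lidded glass jar firmly but gently in the jar vise: put the red-handled ratchet wrench fully down on the vise's hex shaft and swing it back and forth by its handle until the jaw has pushed the jar into the V stop and you feel it tighten clearly, then stop, for the glass must not be squeezed hard. Take the wrench off and lay it flat on the bare worktop, clear of the vise. Do not jam the wrench, touch the jar or shift the things that stand around.

Things in the scene. Friction and masses are not known exactly. Their poses are not given: they have to be found in the camera images.
- vise: fixed grey steel jar vise. Origin on the worktop (z = 0) under the drive shaft's axis; z up, the jar stands on its +y side. Base plate 110 mm along x, 270 along y (-45 to +225), 10 high. Round the shaft a housing 64 x 64 mm, up to z = 58, with a round collar 42 mm wide up to z = 60, out of which stands the upright hex shaft
- hex_top (a point): on the steel hex shaft's axis, at the top of the hex, 78 mm above the worktop. The hex is 30 mm across flats and 18 mm high (z = 60 to 78); above it a round guide nose, 27 mm in diameter, tapering to 18, up to z = 89. At the start two flats face +x and -x of the vise's frame
- shaft_seat (a point): shaft's axis at the collar's top (z = 60 mm), where a seated wrench rests. Turning the shaft clockwise seen from above moves the jaw to +y of the vise, 10 mm per radian; it stays where it is left. It takes about 0.5 N m while the jaw runs free (about 0.3 still felt on a wrench that pauses in the stroke), 0.01 N m more per newton of jaw force on the jar
- jaw: moving jaw, upright plate 84 mm wide, z = 14 to 74 mm, black rubber face. Origin in the plane of that face (toward the jar), on the vise's middle line, on top of the base plate; axes as the vise. Starts at y = 74 mm of the vise, can run 38 mm to +y
- backstop: fixed V-shaped stop with black rubber faces, 69 mm high, 125 to 137 mm from the shaft along the vise's y. Origin on the base plate about where the jar's axis comes to rest in the V (to within some 4 mm); axes as the vise
- jar: loose clear glass jar with a grey zinc screw lid, about 78 mm in diameter (not quite round), 132 mm high with lid, 0.5 kg, upright on the base plate, some mm short of the V stop. Origin in the centre of its underside, z up. It is rightly tight at 15 to 40 N of jaw force, that is when the torque on the shaft is 0.15 to 0.4 N m above the free run's (1.65 N m per radian)
- wrench: loose ratchet wrench, 0.44 kg, lying flat. Origin on the socket's axis at its mouth (the underside), z up as it lies and as it is used, handle along -x. Steel head 70 mm in diameter, 36 high (2 mm red button on top); red handle 20 mm wide, 18 thick, from 49 to 143 mm from the axis; round black foot 28 mm wide, 30 high, at 152 mm. Centre of mass about 45 mm from the axis
- wrench_grip (a point): on the wrench's red handle, near the head: 70 mm from the socket's axis, 18 mm above the underside of the wrench; the place to grip and swing it
- socket_mouth (a point): socket of the wrench, same point as its origin: hex, 31.8 mm across flats, 24 mm deep, open below, standing at an unknown angle. Clockwise swings (from above) carry it along, catching every 20 degrees; counter-clockwise it slips (0.05 N m). Resting on the hex under light pressure it drops over it within 80 degrees of clockwise swing. Its play on the hex is 13 degrees
- spice_a: bystander: spice jar with a dark cap and a green wrapper, 44 mm in diameter, 105 mm high; origin in the centre of its underside
- shaker: bystander: glass salt shaker with a grey top, 44 mm in diameter, 90 mm high; origin in the centre of its underside
- stamp: bystander: dark wooden butter stamp, 60 mm in diameter, 66 mm high; origin in the centre of its underside

How it is judged:
By the outcome, as a careful person would: the job done as asked, in the order asked, and still so for the second after the job is handed in, with the robot touching nothing.
It also fails if it takes over 72 s, if anything falls off the work surface, if the arm or the gripper's body presses on something with over 40 N, if the wrist force passes 120 N, or if a joint passes its speed limit or range.

## Working session

There is one attempt and no reset: what is moved stays moved. The work goes in short steps, Python scripts to look and compute and a tool call to move; the robot and the scene stay as the last step left them, time stands still between calls to the robot, and variables do not carry over. Pictures are saved under pics/ and viewed, at most 11 in all, crops included, and the job is handed in when it is done.

Besides the shell and the picture viewer there is one more tool, called after "Request:" as a command line: name --argument value ..., lists and objects as JSON in quotes. play_rows: Moves the arm, as the interface text tells. Shift numbers are shares of 0.15 m and turn numbers shares of 0.08 rad, none past 1 either way. Its arguments: {"type":"object","properties":{"rows":{"type":"array"},"squeeze":{"type":"number"}},"required":["rows"]}

```bash
mkdir -p pics; ls
python3 - <<'E'
from plant import r
import cv2,numpy as np
s=r.get_state();print(s)
for n in("scene","side"):
    c=r.capture(n);cv2.imwrite(f"pics/{n}0.png",c["image"]);print(n,c["fx"],c["cx"],c["cy"],(-c["R"].T@c["t"]).round(3),c["R"][2].round(2))
    np.savez(f"{n}.npz",**{k:c[k] for k in("fx","fy","cx","cy","R","t")})
c=r.capture("wrist");print(c["fx"],c["T_tool_cam"])
E
```

```text
pics
{'time_s': 0.0, 'joints': array([-4.85817247e+01,  2.05905674e+01,  6.33788579e-01, -1.89818458e-02,
       -7.01352458e+01, -1.65049303e+01]), 'qd': array([-0.05543831, -0.00964812,  0.02146731,  0.00983771, -0.0718183 ,
        0.04442771]), 'joint_torque': array([ 2.81075936e-04, -5.82715631e+01,  2.93050700e+01,  6.99755743e+00,
        6.74096664e-03, -1.71473589e-04]), 'tcp_pos': array([ 0.28408745, -0.61177347,  0.22563617]), 'eef_rot': array([ 1.79906697e+02, -9.03745810e-03, -1.55093112e+02]), 'contact_force': array([-0.45671289, -0.54337526, -0.81578296]), 'moment': array([-0.01552928, -0.01110318, -0.02362643]), 'gripper_force': 0.0, 'gripper_width': 0.08759124521895793}
scene 453.9498208187966 283.9095435783554 211.37708668418352 [-0.23   0.456  0.743] [ 0.66 -0.52 -0.54]
side 524.2835692472659 281.3354722063816 218.36183238162573 [-0.077  0.679  0.785] [ 0.51 -0.66 -0.55]
325.19226210127806 [[-7.33798668e-04 -9.65034603e-01 -2.62121491e-01  7.01105064e-02]
 [ 9.99999710e-01 -6.54375482e-04 -3.90290283e-04 -3.51981464e-04]
 [ 2.05117751e-04 -2.62121701e-01  9.65034803e-01 -1.57888478e-01]
 [ 0.00000000e+00  0.00000000e+00  0.00000000e+00  1.00000000e+00]]
```

View pics/scene0.png

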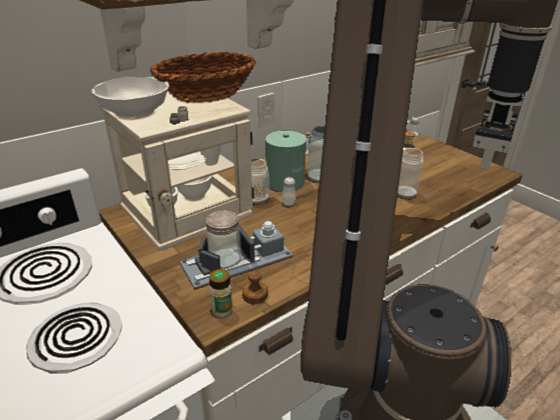

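View pics/side0.png

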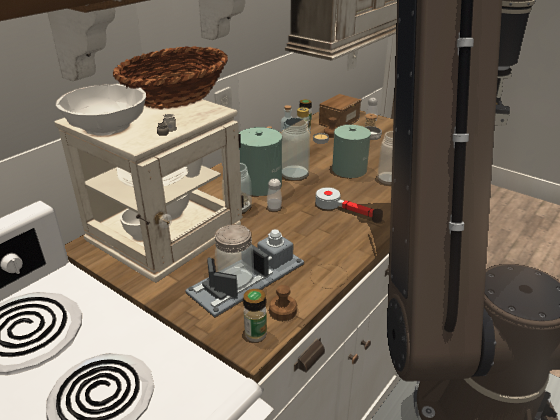

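Both views show the vise. The nose top is at about (267,226) in scene and (275,233) in side. The wrench shows only in side: button (328,192), foot (376,213). The bystanders are the spice jar, the stamp and the shaker.

```bash
cat > h.py <<'E'
import numpy as np,cv2
from scipy.spatial.transform import Rotation as Ro
def ray(n,px):
    c=np.load(f"{n}.npz");d=np.array([(px[0]-c["cx"])/c["fx"],(px[1]-c["cy"])/c["fy"],1])
    return -c["R"].T@c["t"],c["R"].T@(d/np.linalg.norm(d))
def wray(n,px):
    c=np.load(f"{n}.npz");u=np.array([px[0]-c["cx"],px[1]-c["cy"]]);a=np.hypot(*u);th=a/c["fx"]
    d=np.r_[u/a*np.sin(th),np.cos(th)];T=c["W"]@c["T"];return T[:3,3],T[:3,:3]@d
def plane(od,z): o,d=od;return o+d*(z-o[2])/d[2]
def tri(*rs):
    A=b=0
    for o,d in rs: P=np.eye(3)-np.outer(d,d);A=A+P;b=b+P@o
    return np.linalg.solve(A,b)
def pose():
    from plant import r
    s=r.get_state();W=np.eye(4);W[:3,:3]=Ro.from_euler("xyz",s["eef_rot"],degrees=True).as_matrix();W[:3,3]=s["tcp_pos"];return W,s
def wshot(n):
    from plant import r
    W,s=pose();c=r.capture("wrist");cv2.imwrite(f"pics/{n}.png",c["image"])
    np.savez(f"{n}.npz",W=W,T=c["T_tool_cam"],**{k:c[k] for k in("fx","cx","cy")});return c["image"]
def wproj(n,X):
    c=np.load(f"{n}.npz");p=np.linalg.inv(c["W"]@c["T"])@np.r_[X,1];q=np.hypot(p[0],p[1]);th=np.arctan2(q,p[2])
    return c["cx"]+c["fx"]*th*p[0]/q,c["cy"]+c["fx"]*th*p[1]/q
def go(xyz,yaw):
    "tool-axis shift (m) and rotation vector (rad) from the present pose to a downward tool pose"
    W,s=pose();R=Ro.from_euler("xyz",[180,0,yaw],degrees=True)
    print("slide/0.15",(W[:3,:3].T@(np.array(xyz)-W[:3,3])/.15).round(3),"rot/0.08",((Ro.from_matrix(W[:3,:3]).inv()*R).as_rotvec()/.08).round(3))
E
python3 - <<'E'
from h import *
np.set_printoptions(precision=3,suppress=True)
print("nose",tri(ray("scene",(267,226)),ray("side",(275,233))),plane(ray("side",(275,233)),.089))
for n,p,z in [("button",(328,192),.038),("foot",(376,211),.03),("spice top",(255,296),.105),("stamp",(283,293),.066),("shaker",(274,182),.09),("jar lid",(234,232),.132),("base c1",(187,291),.01),("c2",(209,311),.01),("c3",(303,264),.01),("green can base",(264,190),0),("glassjar base",(294,178),0),("can2",(350,174),0),("glass3",(390,183),0)]:
    print(n,plane(ray("side",p),z))
E
```

```text
nose [ 0.542 -0.096  0.091] [ 0.545 -0.1    0.089]
button [ 0.598 -0.406  0.038]
foot [ 0.448 -0.413  0.03 ]
spice top [0.429 0.108 0.105]
stamp [0.419 0.033 0.066]
shaker [ 0.695 -0.285  0.09 ]
jar lid [0.579 0.    0.132]
base c1 [0.63  0.108 0.01 ]
c2 [0.547 0.124 0.01 ]
c3 [ 0.483 -0.128  0.01 ]
green can base [ 0.789 -0.354  0.   ]
glassjar base [ 0.762 -0.468  0.   ]
can2 [ 0.639 -0.596  0.   ]
glass3 [ 0.513 -0.622  0.   ]
```

Run:
```python
from h import *
go([.52,-.40,.226],-177)
```

```text
slide/0.15 [-2.021e+00  6.190e-01 -1.000e-03] rot/0.08 [ 0.016 -0.005  4.779]
```

Request:
play_rows --rows '[{"slide": [-0.34, 0.1, 0], "delta_rot": [0, 0, 0], "fingers": 1}, {"slide": [-0.34, 0.1, 0], "delta_rot": [0, 0, 0], "fingers": 1}, {"slide": [-0.34, 0.1, 0], "delta_rot": [0, 0, 0], "fingers": 1}, {"slide": [-0.34, 0.1, 0], "delta_rot": [0, 0, 0], "fingers": 1}, {"slide": [-0.34, 0.1, 0], "delta_rot": [0, 0, 0], "fingers": 1}, {"slide": [-0.32, 0.12, 0], "delta_rot": [0, 0, 0.8], "fingers": 1}, {"slide": [0, 0, 0], "delta_rot": [0, 0, 1], "fingers": 1}, {"slide": [0, 0, 0], "delta_rot": [0, 0, 1], "fingers": 1}]'

```text
time_s: 1.15
tcp_pos: [0.5205, -0.3992, 0.2261]
eef_rot: [180.0, -0.0, -168.0]
contact_force: [-0.4, 0.2, 0.3]
gripper_width: 0.0872
gripper_force: 0.0
```

Request:
play_rows --rows '[{"slide": [0, 0, 0], "delta_rot": [0, 0, 1], "fingers": 1}, {"slide": [0, 0, 0], "delta_rot": [0, 0, 1], "fingers": 1}, {"slide": [0, 0, 0], "delta_rot": [0, 0, 0], "fingers": 1}, {"slide": [0, 0, 0], "delta_rot": [0, 0, 0], "fingers": 1}]'

```text
time_s: 1.65
tcp_pos: [0.5198, -0.4002, 0.2264]
eef_rot: [180.0, -0.0, -177.0]
contact_force: [1.5, -0.1, -0.3]
gripper_width: 0.0878
gripper_force: 0.0
```

Run:
```python
from h import *
wshot("w1");W,s=pose();print(s["tcp_pos"],s["eef_rot"],s["joints"].round(1),s["contact_force"],s["time_s"])
```

```text
[ 0.51986399 -0.40019429  0.22645373] [ 1.79994564e+02 -8.90002060e-03 -1.77008480e+02] [-20.6  18.8  -1.9  -0.  -69.3 -66.4] [0.75306076 0.11147621 0.24455908] 1.7
```

View pics/w1.png

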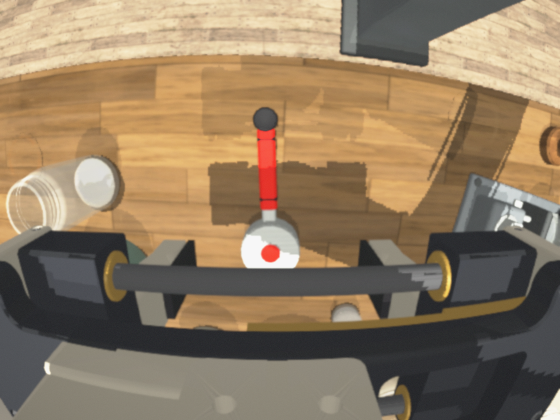

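The wrist view shows the wrench with its button at (270,254), foot top at (265,119) and the red handle running from y≈130 to 208. Next I work out where it lies.

Run:
```python
from h import *
np.set_printoptions(precision=4,suppress=True)
b=tri(wray("w1",(270,254)),ray("side",(328,191.5)));f=tri(wray("w1",(265,119)),ray("side",(376,211)))
print(b,f)
b=plane(wray("w1",(270,254)),.038);f=plane(wray("w1",(265,119)),.03);print(b,f,np.linalg.norm((b-f)[:2]))
u=(f-b)[:2];u/=np.linalg.norm(u);yaw=np.degrees(np.arctan2(u[1],u[0]));g=b[:2]+.07*u;print(yaw,g)
go([*g,.11],yaw)
```

```text
[ 0.5982 -0.4045  0.0407] [ 0.4492 -0.4167  0.0274]
[ 0.6004 -0.4042  0.038 ] [ 0.4485 -0.4169  0.03  ] 0.1524112842720517
-175.21857144518498 [ 0.5307 -0.4101]
slide/0.15 [-0.069 -0.07   0.776] rot/0.08 [ 0.001 -0.002 -0.39 ]
```

Request:
play_rows --rows '[{"slide": [-0.069, -0.07, 0.25], "delta_rot": [0, 0, -0.39], "fingers": 1}, {"slide": [0, 0, 0.35], "delta_rot": [0, 0, 0], "fingers": 1}, {"slide": [0, 0, 0.28], "delta_rot": [0, 0, 0], "fingers": 1}, {"slide": [0, 0, 0], "delta_rot": [0, 0, 0], "fingers": 1}, {"slide": [0, 0, 0], "delta_rot": [0, 0, 0], "fingers": 1}]'

```text
time_s: 2.33
tcp_pos: [0.5318, -0.4109, 0.0964]
eef_rot: [-179.9, 0.1, -175.2]
contact_force: [-0.0, -0.3, -0.1]
gripper_width: 0.0875
gripper_force: 0.0
```

Run:
```python
from h import *
np.set_printoptions(precision=4,suppress=True)
im=wshot("w2").astype(int)
m=((im[...,2]>130)&(im[...,1]<70)&(im[...,0]<70)).astype(np.uint8)
n,l,st,ce=cv2.connectedComponentsWithStats(m)
for i in range(1,n):
    if st[i,4]>40: print(st[i],ce[i])
for n,X in [("btn",(.6004,-.4042,.038)),("foot",(.4485,-.4169,.03))]: print(n,wproj("w2",X))
# handle sides: mid columns per row back-projected to z=.027
big=1+np.argmax(st[1:,4]);P=[]
for v in range(st[big,1]+5,st[big,1]+st[big,3]-5,8):
    x=np.where(l[v]==big)[0]
    if len(x): P.append(plane(wray("w2",(x.mean(),v)),.027))
print(np.array(P)); W,s=pose();print(s["tcp_pos"],s["eef_rot"])
```

```text
[ 265  116   28  124 2229] [278.913  191.3037]
[266 296  27  20 450] [278.7778 304.7978]
btn (np.float64(278.72926389739325), np.float64(306.32018297187204))
foot (np.float64(278.74943237746174), np.float64(101.08758073789761))
[[ 0.4622 -0.4158  0.027 ]
 [ 0.4676 -0.4132  0.027 ]
 [ 0.4732 -0.4126  0.027 ]
 [ 0.4788 -0.413   0.027 ]
 [ 0.4844 -0.4125  0.027 ]
 [ 0.4901 -0.412   0.027 ]
 [ 0.4958 -0.4116  0.027 ]
 [ 0.5016 -0.4121  0.027 ]
 [ 0.5074 -0.4125  0.027 ]
 [ 0.5132 -0.412   0.027 ]
 [ 0.5191 -0.4112  0.027 ]
 [ 0.5251 -0.4107  0.027 ]
 [ 0.5311 -0.4102  0.027 ]
 [ 0.5372 -0.4097  0.027 ]
 [ 0.5435 -0.4095  0.027 ]]
[ 0.5322 -0.411   0.097 ] [-179.8818    0.1548 -175.2545]
```

View pics/w2.png

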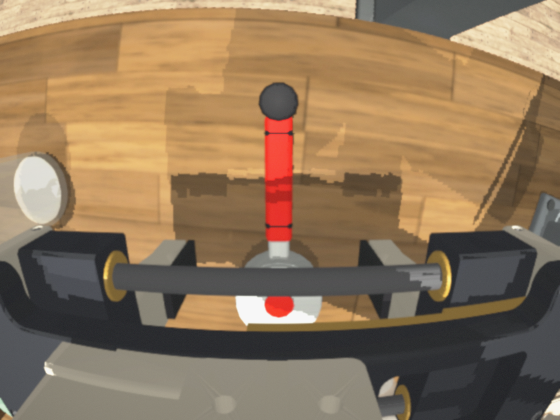

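The wrist view matches the estimate: button (279,305), foot (279,101), handle centred between the fingers. I'll descend and grip.

Request:
play_rows --rows '[{"slide": [0, 0, 0.3], "delta_rot": [0, 0, 0], "fingers": 1}, {"slide": [0, 0, 0.2], "delta_rot": [0, 0, 0], "fingers": 1}, {"slide": [0, 0, 0.12], "delta_rot": [0, 0, 0], "fingers": 1}, {"slide": [0, 0, 0], "delta_rot": [0, 0, 0], "fingers": -1}, {"slide": [0, 0, 0], "delta_rot": [0, 0, 0], "fingers": -1}, {"slide": [0, 0, 0], "delta_rot": [0, 0, 0], "fingers": -1}, {"slide": [0, 0, 0], "delta_rot": [0, 0, 0], "fingers": -1}, {"slide": [0, 0, 0], "delta_rot": [0, 0, 0], "fingers": -1}]' --squeeze 55

```text
time_s: 3.38
tcp_pos: [0.5309, -0.4102, 0.0019]
eef_rot: [-180.0, 0.0, -175.3]
contact_force: [0.4, -0.3, 0.2]
gripper_width: 0.0434
gripper_force: 0.0
```

Request:
play_rows --rows '[{"slide": [0, 0, 0], "delta_rot": [0, 0, 0], "fingers": -1}, {"slide": [0, 0, 0], "delta_rot": [0, 0, 0], "fingers": -1}, {"slide": [0, 0, 0], "delta_rot": [0, 0, 0], "fingers": -1}, {"slide": [0, 0, 0], "delta_rot": [0, 0, 0], "fingers": -1}, {"slide": [0, 0, 0], "delta_rot": [0, 0, 0], "fingers": -1}]'

```text
time_s: 4.0
tcp_pos: [0.5308, -0.4101, 0.0015]
eef_rot: [180.0, -0.0, -175.3]
contact_force: [-0.6, 0.8, -0.4]
gripper_width: 0.0198
gripper_force: 55.0
```

Request:
play_rows --rows '[{"slide": [0, 0, -0.1], "delta_rot": [0, 0, 0], "fingers": -1}, {"slide": [0, 0, -0.3], "delta_rot": [0, 0, 0], "fingers": -1}, {"slide": [0, 0, -0.35], "delta_rot": [0, 0, 0], "fingers": -1}, {"slide": [0, 0, -0.25], "delta_rot": [0, 0, 0], "fingers": -1}, {"slide": [0, 0, 0], "delta_rot": [0, 0, 0], "fingers": -1}]'

```text
time_s: 4.62
tcp_pos: [0.5324, -0.411, 0.1559]
eef_rot: [-179.8, 0.3, -175.3]
contact_force: [-0.1, 0.6, -4.7]
gripper_width: 0.02
gripper_force: 55.0
```

Run:
```python
from h import *
np.set_printoptions(precision=4,suppress=True)
im=wshot("w3").astype(int)
m=((im[...,2]>130)&(im[...,1]<70)&(im[...,0]<70)).astype(np.uint8)
n,l,st,ce=cv2.connectedComponentsWithStats(m)
for i in range(1,n):
    if st[i,4]>40: print(st[i],ce[i])
W,s=pose();print(s["tcp_pos"],s["eef_rot"],s["contact_force"],s["moment"],s["gripper_width"],s["gripper_force"])
R=W[:3,:3]
# expected if grip is rigid: button at tool (-L,0, +?)  z_tool of button = -( .038-.002)
for L in (.068,.07,.072): print(L,wproj("w3",W[:3,3]+R@np.array([-L,0,-.036])))
print("foot",wproj("w3",W[:3,3]+R@np.array([.082,0,-.028])))
```

```text
[254 116  47  28 369] [278.5095 129.2791]
[ 254  145   47  123 3737] [277.7073 221.407 ]
[257 296  41  16 595] [277.0739 303.2118]
[ 0.5311 -0.4101  0.153 ] [-179.9643    0.14   -175.3235] [-0.6346 -0.5491 -5.9873] [ 0.0301  0.3038 -0.0323] 0.01932138297707886 54.99259114265442
0.068 (np.float64(279.26420215839994), np.float64(390.9425362864189))
0.07 (np.float64(279.24939626142003), np.float64(393.2812199277118))
0.072 (np.float64(279.2347024035047), np.float64(395.58289007519335))
foot (np.float64(280.06428136478297), np.float64(88.70763296007553))
```

View pics/w3.png

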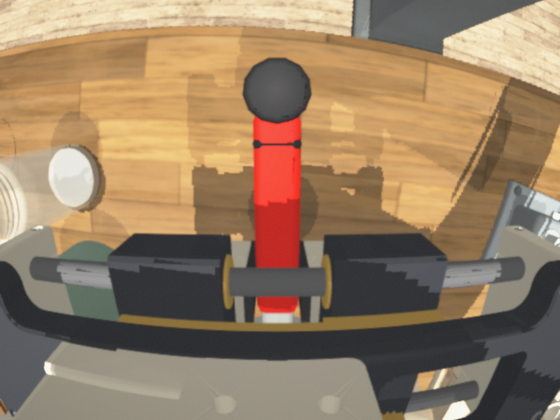

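Foot at (277,90) against a predicted (280,89), so the wrench is held rigidly and level. Next I move toward the vise and look at it from the side.

Request:
play_rows --rows '[{"slide": [0.05, 0.27, -0.08], "delta_rot": [0, 0, 0], "fingers": -1}, {"slide": [0.05, 0.27, -0.08], "delta_rot": [0, 0, 0], "fingers": -1}, {"slide": [0.05, 0.27, -0.08], "delta_rot": [0, 0, 0], "fingers": -1}, {"slide": [0.05, 0.27, -0.08], "delta_rot": [0, 0, 0], "fingers": -1}, {"slide": [0, 0, 0], "delta_rot": [0, 0, 0], "fingers": -1}, {"slide": [0, 0, 0], "delta_rot": [0, 0, 0], "fingers": -1}]'

```text
time_s: 5.42
tcp_pos: [0.4869, -0.2508, 0.1983]
eef_rot: [180.0, -0.1, -175.3]
contact_force: [-0.3, 0.3, -4.3]
gripper_width: 0.0197
gripper_force: 55.0
```

Run:
```python
from h import *
im=wshot("w4")
W,s=pose();print(s["tcp_pos"],s["eef_rot"])
cr=im[60:340,300:560];cv2.imwrite("pics/w4c.png",cv2.resize(cr,None,fx=2,fy=2,interpolation=cv2.INTER_CUBIC))
print([wproj("w4",(.543,-.098,z)) for z in(.06,.089)])
```

```text
[ 0.4870223  -0.25118538  0.19824781] [ 1.79956336e+02 -1.26538836e-01 -1.75313600e+02]
[(np.float64(415.6597372751037), np.float64(259.79101635973973)), (np.float64(426.5002956902482), np.float64(271.5302314489128))]
```

View pics/w4c.png

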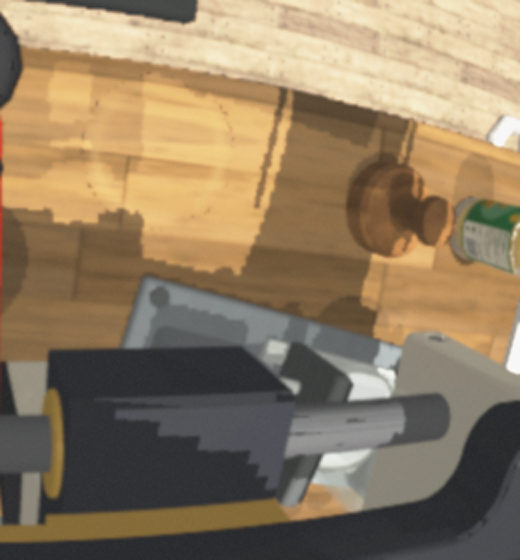

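The crop shows the vise with the fingers hiding its nose. The base's near corner is at full-image (374,198), with its edge running to (500,232). I'll step away in +x to uncover the shaft.

Request:
play_rows --rows '[{"slide": [-0.37, -0.02, 0], "delta_rot": [0, 0, 0], "fingers": -1}, {"slide": [-0.37, -0.05, 0], "delta_rot": [0, 0, 0], "fingers": -1}, {"slide": [0, 0, 0], "delta_rot": [0, 0, 0], "fingers": -1}, {"slide": [0, 0, 0], "delta_rot": [0, 0, 0], "fingers": -1}, {"slide": [0, 0, 0], "delta_rot": [0, 0, 0], "fingers": -1}]'

```text
time_s: 6.1
tcp_pos: [0.5981, -0.253, 0.199]
eef_rot: [180.0, -0.1, -175.4]
contact_force: [-0.1, 0.9, -4.6]
gripper_width: 0.0196
gripper_force: 55.0
```

Run:
```python
from h import *
im=wshot("w5")
W,s=pose();print(s["tcp_pos"],s["eef_rot"])
print([wproj("w5",(.543,-.098,z)) for z in(.06,.089)])
cv2.imwrite("pics/w5c.png",cv2.resize(im[60:260,300:560],None,fx=3,fy=3,interpolation=cv2.INTER_CUBIC))
```

```text
[ 0.59829267 -0.25291743  0.19956364] [ 1.79994307e+02 -1.64200371e-02 -1.75342501e+02]
[(np.float64(437.0476674906581), np.float64(155.59982990733644)), (np.float64(451.14874708183413), np.float64(159.35439379542296))]
```

View pics/w5c.png

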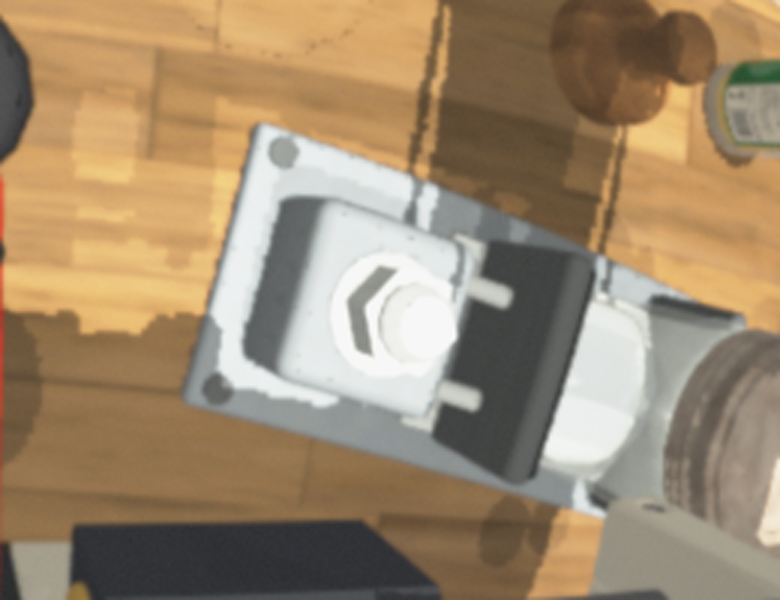

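Crop of the vise: nose top near full-image (444,169), collar centre (431,164), base corners (386,102) and (362,194), and housing-top centre about (427,162).

Run:
```python
from h import *
np.set_printoptions(precision=4,suppress=True)
f=lambda x,y:(x/3+300-1/3,y/3+60-1/3)
w=lambda x,y,z:plane(wray("w5",f(x,y)),z)
print("nose",w(432,327,.089),"collar",w(393,313,.06))
print("nose tri",tri(wray("w5",f(432,327)),ray("side",(275,232)),ray("scene",(267,225))))
H=[w(335,200,.058),w(472,245,.058),w(430,412,.058),w(283,370,.058)];print("housing",np.array(H),np.mean(H,0))
a=w(258,125,.01);b=w(187,402,.01);print("corners",a,b,np.linalg.norm(a-b))
x=(b-a)[:2];x/=np.linalg.norm(x);y=np.array([-x[1],x[0]]);print("yaw",np.degrees(np.arctan2(x[1],x[0])),"origin",(a+b)[:2]/2+.045*y)
j=[w(490,243,.074),w(592,255,.074),w(528,480,.074)];print("jaw face",j, [(np.array(q[:2])-((a+b)[:2]/2+.045*y))@y for q in j])
```

```text
nose [ 0.5525 -0.1046  0.089 ] collar [ 0.5523 -0.104   0.06  ]
nose tri [ 0.551  -0.1037  0.0857]
housing [[ 0.5184 -0.1297  0.058 ]
 [ 0.5253 -0.0752  0.058 ]
 [ 0.5846 -0.0817  0.058 ]
 [ 0.5757 -0.1402  0.058 ]] [ 0.551  -0.1067  0.058 ]
corners [ 0.4936 -0.1427  0.01  ] [ 0.5989 -0.1576  0.01  ] 0.10641992987790323
yaw -8.0416684301041 origin [ 0.5525 -0.1056]
jaw face [array([ 0.5238, -0.078 ,  0.074 ]), array([ 0.5208, -0.0335,  0.074 ]), array([ 0.6018, -0.0442,  0.074 ])] [np.float64(0.023288280488864346), np.float64(0.06694652859148943), np.float64(0.06770464398256831)]
```

Request:
play_rows --rows '[{"slide": [0, 0, 0], "delta_rot": [0, 0, -1], "fingers": -1}, {"slide": [0, 0, 0], "delta_rot": [0, 0, -1], "fingers": -1}, {"slide": [0, 0, 0], "delta_rot": [0, 0, -1], "fingers": -1}, {"slide": [0, 0, 0], "delta_rot": [0, 0, -1], "fingers": -1}, {"slide": [0, 0, 0], "delta_rot": [0, 0, -1], "fingers": -1}, {"slide": [0, 0, 0], "delta_rot": [0, 0, -1], "fingers": -1}, {"slide": [0, 0, 0], "delta_rot": [0, 0, -1], "fingers": -1}, {"slide": [0, 0, 0], "delta_rot": [0, 0, -1], "fingers": -1}]'

```text
time_s: 7.15
tcp_pos: [0.5986, -0.2527, 0.2004]
eef_rot: [-180.0, 0.0, -138.5]
contact_force: [-0.1, 0.3, -5.4]
gripper_width: 0.0199
gripper_force: 55.0
```

Request:
play_rows --rows '[{"slide": [0, 0, 0], "delta_rot": [0, 0, -1], "fingers": -1}, {"slide": [0, 0, 0], "delta_rot": [0, 0, -1], "fingers": -1}, {"slide": [0, 0, 0], "delta_rot": [0, 0, -1], "fingers": -1}, {"slide": [0, 0, 0], "delta_rot": [0, 0, -1], "fingers": -1}, {"slide": [0, 0, 0], "delta_rot": [0, 0, -1], "fingers": -1}, {"slide": [0, 0, 0], "delta_rot": [0, 0, -1], "fingers": -1}, {"slide": [0, 0, 0], "delta_rot": [0, 0, -1], "fingers": -1}, {"slide": [0, 0, 0], "delta_rot": [0, 0, -1], "fingers": -1}]'

```text
time_s: 8.15
tcp_pos: [0.5987, -0.2528, 0.2004]
eef_rot: [-179.9, 0.0, -101.8]
contact_force: [-0.2, 0.0, -4.2]
gripper_width: 0.0192
gripper_force: 55.0
```

Request:
play_rows --rows '[{"slide": [0, 0, 0], "delta_rot": [0, 0, -1], "fingers": -1}, {"slide": [0, 0, 0], "delta_rot": [0, 0, -1], "fingers": -1}, {"slide": [0, 0, 0], "delta_rot": [0, 0, -1], "fingers": -1}, {"slide": [0, 0, 0], "delta_rot": [0, 0, -1], "fingers": -1}, {"slide": [0, 0, 0], "delta_rot": [0, 0, -1], "fingers": -1}, {"slide": [0, 0, 0], "delta_rot": [0, 0, -1], "fingers": -1}, {"slide": [0, 0, 0], "delta_rot": [0, 0, -0.3], "fingers": -1}, {"slide": [0, 0, 0], "delta_rot": [0, 0, 0], "fingers": -1}]'

```text
time_s: 9.15
tcp_pos: [0.599, -0.2526, 0.2001]
eef_rot: [-180.0, -0.0, -73.2]
contact_force: [-0.6, 0.1, -5.1]
gripper_width: 0.0198
gripper_force: 55.0
```

Run:
```python
from h import *
y=-73;u=np.array([np.cos(np.radians(y)),np.sin(np.radians(y))])
go([*(np.array([.5523,-.1045])+.0698*u),.115],y);W,s=pose();print(s["tcp_pos"],s["eef_rot"],s["joints"].round(0),s["time_s"],s["contact_force"],s["moment"])
```

```text
slide/0.15 [-0.57   0.011  0.567] rot/0.08 [-0.01  -0.004 -0.034]
[ 0.59896564 -0.25263275  0.2000535 ] [-1.79955056e+02 -2.04116950e-02 -7.31554927e+01] [ -6.  19.  -5.   0. -66.  23.] 9.15 [-0.56975121  0.08009687 -5.06298679] [-0.21375711  0.07346093 -0.01381881]
```

Request:
play_rows --rows '[{"slide": [-0.29, 0.005, 0], "delta_rot": [0, 0, 0], "fingers": -1}, {"slide": [-0.28, 0.006, 0.1], "delta_rot": [0, 0, -0.03], "fingers": -1}, {"slide": [0, 0, 0.3], "delta_rot": [0, 0, 0], "fingers": -1}, {"slide": [0, 0, 0.23], "delta_rot": [0, 0, 0], "fingers": -1}, {"slide": [0, 0, 0], "delta_rot": [0, 0, 0], "fingers": -1}, {"slide": [0, 0, 0], "delta_rot": [0, 0, 0], "fingers": -1}]'

```text
time_s: 9.9
tcp_pos: [0.5738, -0.1716, 0.1066]
eef_rot: [-179.9, -0.1, -73.0]
contact_force: [0.3, -0.6, -3.7]
gripper_width: 0.0197
gripper_force: 55.0
```

Run:
```python
from h import *
from plant import r
W,s=pose();u=W[:2,0];print(s["tcp_pos"],s["eef_rot"],"axis",W[:2,3]-.0698*u)
C={}
for n in("scene","side"):
    im=r.capture(n)["image"];cv2.imwrite(f"pics/{n}1.png",im);im=im.astype(int)
    m=((im[...,2]>130)&(im[...,1]<70)&(im[...,0]<70)).astype(np.uint8)
    k,l,st,ce=cv2.connectedComponentsWithStats(m)
    print(n,[(st[i].tolist(),ce[i].round(1)) for i in range(1,k) if st[i,4]>8])
a=cv2.imread("pics/scene1.png")[150:290,180:380];b=cv2.imread("pics/side1.png")[150:290,180:380]
cv2.imwrite("pics/both1.png",cv2.resize(np.vstack([a,b]),None,fx=2.1,fy=2.1,interpolation=cv2.INTER_CUBIC))
```

```text
[ 0.5737947  -0.17156693  0.10660907] [-1.79908410e+02 -6.60854483e-02 -7.29627842e+01] axis [ 0.55334382 -0.10483018]
scene [([263, 203, 7, 5, 20], array([265.8, 205. ]))]
side [([270, 209, 9, 6, 43], array([274.1, 211.3]))]
```

View pics/both1.png

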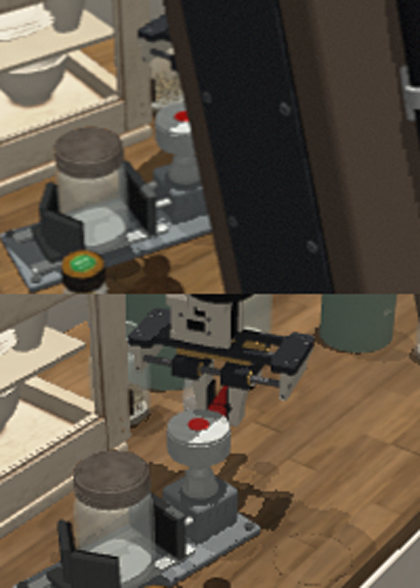

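Both crops show the head squarely above the shaft, button at (274,211) in side. I'll lower it onto the nose.

Request:
play_rows --rows '[{"slide": [0, 0, 0.06], "delta_rot": [0, 0, 0], "fingers": -1}, {"slide": [0, 0, 0.06], "delta_rot": [0, 0, 0], "fingers": -1}, {"slide": [0, 0, 0.04], "delta_rot": [0, 0, 0], "fingers": -1}, {"slide": [0, 0, 0], "delta_rot": [0, 0, 0], "fingers": -1}]'

```text
time_s: 10.5
tcp_pos: [0.5723, -0.1713, 0.0803]
eef_rot: [179.9, 0.0, -73.0]
contact_force: [0.0, 0.6, -4.2]
gripper_width: 0.0199
gripper_force: 55.0
```

```bash
cat > q.py <<'E'
from h import *
np.set_printoptions(precision=3,suppress=True)
W,s=pose();A=np.array([.5523,-.1045]);F=s["contact_force"];M=s["moment"]
d=s["tcp_pos"][:2]-A
print("t",s["time_s"],"p",s["tcp_pos"],"rot",s["eef_rot"].round(1),"F",F,"M",M,"tau_z",M[2]+d[0]*F[1]-d[1]*F[0],"axis",W[:2,3]-.0698*W[:2,0])
E
python3 q.py
python3 - <<'E'
from h import *
print(plane(ray("side",(274.1,211.3)),.143),plane(ray("side",(275,232)),.089))
print(plane(ray("scene",(265.8,205)),.143),plane(ray("scene",(267,225)),.089))
E
```

```text
t 10.5 p [ 0.572 -0.171  0.08 ] rot [179.9   0.  -73. ] F [ 0.031  0.551 -4.163] M [-0.224  0.112 -0.007] tau_z 0.005958861741709738 axis [ 0.552 -0.105]
[ 0.55176189 -0.10583592  0.143     ] [ 0.54743907 -0.10314146  0.089     ]
[ 0.55412849 -0.10162943  0.143     ] [ 0.54487573 -0.09815425  0.089     ]
```

Request:
play_rows --rows '[{"slide": [0, 0, 0.02], "delta_rot": [0, 0, 0], "fingers": -1}, {"slide": [0, 0, 0], "delta_rot": [0, 0, 0], "fingers": -1}]'

```text
time_s: 10.75
tcp_pos: [0.5727, -0.1714, 0.078]
eef_rot: [180.0, -0.0, -72.9]
contact_force: [0.3, -0.5, -6.5]
gripper_width: 0.0199
gripper_force: 55.0
```

```bash
python3 q.py
```

```text
t 10.75 p [ 0.573 -0.171  0.078] rot [180.   -0.  -72.9] F [ 0.336 -0.487 -6.506] M [-0.839 -0.182  0.015] tau_z 0.027795569959493616 axis [ 0.552 -0.105]
```

Request:
play_rows --rows '[{"slide": [0, 0, 0.015], "delta_rot": [0, 0, 0], "fingers": -1}, {"slide": [0, 0, 0], "delta_rot": [0, 0, 0], "fingers": -1}, {"slide": [0, 0, 0], "delta_rot": [0, 0, 0], "fingers": -1}]'

```text
time_s: 11.12
tcp_pos: [0.5728, -0.1714, 0.076]
eef_rot: [-180.0, -0.0, -72.9]
contact_force: [0.3, -3.6, -2.6]
gripper_width: 0.0194
gripper_force: 55.0
```

```bash
python3 q.py
```

```text
t 11.125 p [ 0.573 -0.171  0.076] rot [-180.    -0.   -72.9] F [ 0.344 -3.631 -2.639] M [-1.314 -0.005  0.099] tau_z 0.04741164948033256 axis [ 0.552 -0.105]
```

Request:
play_rows --rows '[{"slide": [0.01, 0, 0], "delta_rot": [0, 0, 0], "fingers": -1}, {"slide": [-0.001, 0.0186, 0], "delta_rot": [0, 0, 0.5], "fingers": -1}, {"slide": [-0.001, 0.0186, 0], "delta_rot": [0, 0, 0.5], "fingers": -1}]'

```text
time_s: 11.5
tcp_pos: [0.5678, -0.1731, 0.0756]
eef_rot: [-180.0, 0.0, -77.6]
contact_force: [1.2, 4.1, -3.6]
gripper_width: 0.0197
gripper_force: 55.1
```

```bash
python3 q.py
```

```text
t 11.5 p [ 0.568 -0.173  0.076] rot [-180.     0.   -77.6] F [ 1.153  4.107 -3.625] M [ 0.953 -0.138  0.314] tau_z 0.45707683349617456 axis [ 0.553 -0.105]
```

Request:
play_rows --rows '[{"slide": [-0.005, 0, 0.02], "delta_rot": [0, 0, 0], "fingers": -1}, {"slide": [-0.001, 0.0186, 0.02], "delta_rot": [0, 0, 0.5], "fingers": -1}, {"slide": [0, 0, 0], "delta_rot": [0, 0, 0], "fingers": -1}]'

```text
time_s: 11.88
tcp_pos: [0.5663, -0.1742, 0.0713]
eef_rot: [-179.8, -0.1, -79.7]
contact_force: [-0.2, -2.6, 5.8]
gripper_width: 0.0194
gripper_force: 55.0
```

```bash
python3 q.py
```

```text
t 11.875 p [ 0.566 -0.174  0.071] rot [-179.8   -0.1  -79.7] F [-0.18  -2.606  5.787] M [-0.427  0.368  0.467] tau_z 0.4181495697384133 axis [ 0.554 -0.105]
```

Request:
play_rows --rows '[{"slide": [0.001, -0.0186, 0], "delta_rot": [0, 0, -0.5], "fingers": -1}, {"slide": [0.001, -0.0186, 0], "delta_rot": [0, 0, -0.5], "fingers": -1}, {"slide": [0, 0, 0], "delta_rot": [0, 0, 0], "fingers": -1}]'

```text
time_s: 12.25
tcp_pos: [0.5713, -0.173, 0.0711]
eef_rot: [-179.9, -0.1, -75.1]
contact_force: [-1.2, -1.3, 7.2]
gripper_width: 0.0193
gripper_force: 54.9
```

```bash
python3 q.py
```

```text
t 12.25 p [ 0.571 -0.173  0.071] rot [-179.9   -0.1  -75.1] F [-1.221 -1.314  7.222] M [0.33  0.956 0.125] tau_z 0.016213027742753808 axis [ 0.553 -0.106]
```

```bash
cat > tilt.py <<'E'
from h import *
import sys
im=wshot(sys.argv[1]);a=cv2.imread("pics/w3.png")
t=a[52:165,236:320]
for n,f in(("gray",lambda x:cv2.cvtColor(x,cv2.COLOR_BGR2GRAY)),("red",lambda x:x[...,2]-np.minimum(x[...,2],x[...,1]))):
    m=cv2.matchTemplate(f(im)[20:200,200:360],f(t),cv2.TM_CCOEFF_NORMED);_,v,_,l=cv2.minMaxLoc(m);print(n,v,"shift px",l[0]+200-236,l[1]+20-52)
E
python3 tilt.py w6
python3 - <<'E'
from h import *
from plant import r
c=r.capture("side")["image"];cv2.imwrite("pics/side2.png",c)
w=cv2.imread("pics/w6.png")
W,s=pose()
L=[]
for tilt in(0,5,-5):
    a=np.radians(tilt);g=np.array([0,0,-.019]);v=np.array([.082,0,-.009]) # foot top rel grasp
    v=np.array([v[0]*np.cos(a)+v[2]*np.sin(a),0,-v[0]*np.sin(a)+v[2]*np.cos(a)])
    print(tilt,wproj("w6",W[:3,3]+W[:3,:3]@(g+v)))
im=c.astype(int);m=((im[...,2]>130)&(im[...,1]<70)&(im[...,0]<70)).astype(np.uint8)
k,l,st,ce=cv2.connectedComponentsWithStats(m);print([(st[i].tolist(),ce[i].round(1)) for i in range(1,k) if st[i,4]>8])
cc=np.load("side.npz")
A=np.array([.5525,-.105])
for z in(.098,.106,.116):
    p=cc["R"]@np.r_[A,z]+cc["t"];print(z,cc["fx"]*p[0]/p[2]+cc["cx"],cc["fy"]*p[1]/p[2]+cc["cy"])
p1=cv2.resize(c[180:290,220:330],None,fx=4,fy=4,interpolation=cv2.INTER_CUBIC)
cv2.imwrite("pics/mix2.png",np.hstack([p1,cv2.resize(w,None,fx=.6,fy=.6)[:0].reshape(0,0,3) if 0 else cv2.resize(w[0:330,200:360],(213,440))]))
E
```

```text
gray 0.9048484563827515 shift px -2 1
red 0.9860966801643372 shift px -2 -1
0 (np.float64(277.8935622910657), np.float64(92.64487258047468))
5 (np.float64(277.94399814134243), np.float64(93.88973453139873))
-5 (np.float64(277.84801279235165), np.float64(93.01392195261015))
[([271, 221, 9, 5, 39], array([275. , 222.9]))]
0.098 273.7641031637159 227.69064869601738
0.106 273.73842227681666 224.83416891688418
0.116 273.7060582118927 221.23432061768966
```

View pics/mix2.png

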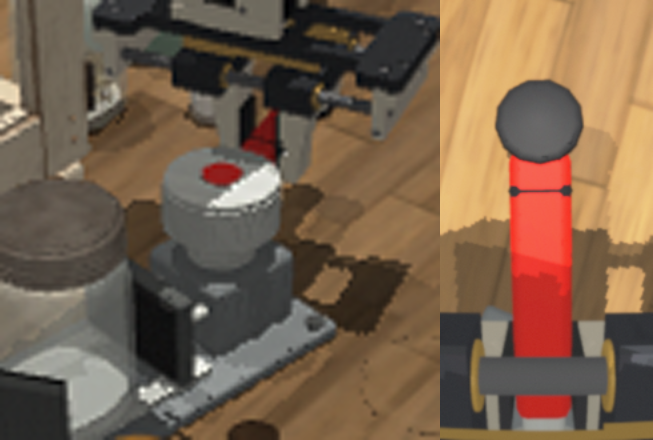

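The crop shows the head low on the hex, with its button at (275,223). That is about 4 mm higher than a level grip predicts, so it is slightly tilted. I'll ease off and see whether it levels.

Request:
play_rows --rows '[{"slide": [0, 0, -0.025], "delta_rot": [0, 0, 0], "fingers": -1}, {"slide": [0, 0, -0.015], "delta_rot": [0, 0, 0], "fingers": -1}, {"slide": [0, 0, 0], "delta_rot": [0, 0, 0], "fingers": -1}]'

```text
time_s: 12.72
tcp_pos: [0.5699, -0.1726, 0.075]
eef_rot: [179.9, 0.0, -75.2]
contact_force: [1.8, 1.1, -10.0]
gripper_width: 0.0198
gripper_force: 55.0
```

```bash
cat > btn.py <<'E'
from h import *
from plant import r
c=r.capture("side")["image"].astype(int)
m=np.clip(c[...,2]-np.maximum(c[...,1],c[...,0])-60,0,None).astype(float);m[:,:262]=0;m[:,288:]=0;m[:205]=0;m[235:]=0
k,l,st,ce=cv2.connectedComponentsWithStats((m>0).astype(np.uint8));i=1+np.argmax(st[1:,4]);m=m*(l==i)
v,u=np.indices(m.shape);px=((u*m).sum()/m.sum(),(v*m).sum()/m.sum())
W,s=pose();z=s["tcp_pos"][2]-.0015+.038
cc=np.load("side.npz");X=np.r_[W[:2,3]-.0698*W[:2,0],z];p=cc["R"]@X+cc["t"]
print("btn px",np.round(px,2),"level pred",cc["fx"]*p[0]/p[2]+cc["cx"],cc["fy"]*p[1]/p[2]+cc["cy"],"head height excess mm",(cc["fy"]*p[1]/p[2]+cc["cy"]-px[1])/.36)
E
python3 btn.py; python3 q.py
```

```text
btn px [285.04 213.57] level pred 273.8760254327252 222.8872688640155 head height excess mm 25.880736721824682
t 12.775 p [ 0.57  -0.173  0.075] rot [179.9   0.  -75.2] F [  0.93    1.33  -11.282] M [-0.113 -0.618 -0.175] tau_z -0.08788392847490725 axis [ 0.552 -0.105]
```

Request:
play_rows --rows '[{"slide": [0, 0, 0.015], "delta_rot": [0, 0.4, 0], "fingers": -1}, {"slide": [-0.001, 0.0186, 0.01], "delta_rot": [0, 0, 0.5], "fingers": -1}, {"slide": [0.001, -0.0186, 0.01], "delta_rot": [0, 0, -0.5], "fingers": -1}, {"slide": [0, 0, 0], "delta_rot": [0, 0, 0], "fingers": -1}]'

```text
time_s: 13.28
tcp_pos: [0.5708, -0.1731, 0.0721]
eef_rot: [-180.0, -1.9, -75.1]
contact_force: [-3.6, 1.8, 6.0]
gripper_width: 0.0197
gripper_force: 55.0
```

```bash
sed -i 's/m\[:205\]=0/m[:215]=0;m[:,280:]=0/' btn.py; python3 btn.py; python3 q.py
```

```text
btn px [274.66 223.85] level pred 273.77229292848835 223.69390747549318 head height excess mm -0.430375629009758
t 13.325 p [ 0.571 -0.173  0.072] rot [-180.    -1.9  -75.2] F [-1.92   1.062  4.678] M [0.998 1.269 0.185] tau_z 0.07301466911753798 axis [ 0.553 -0.106]
```

Request:
play_rows --rows '[{"slide": [0, 0, 0], "delta_rot": [0, -0.3, 0], "fingers": -1}, {"slide": [-0.001, 0.0186, 0], "delta_rot": [0, 0, 0.5], "fingers": -1}, {"slide": [-0.001, 0.0186, 0], "delta_rot": [0, 0, 0.5], "fingers": -1}, {"slide": [-0.001, 0.0186, 0], "delta_rot": [0, 0, 0.5], "fingers": -1}, {"slide": [-0.001, 0.0186, 0], "delta_rot": [0, 0, 0.5], "fingers": -1}]'

```text
time_s: 13.95
tcp_pos: [0.56, -0.1748, 0.0716]
eef_rot: [-179.8, -0.5, -84.4]
contact_force: [0.9, 0.1, -1.6]
gripper_width: 0.0196
gripper_force: 55.1
```

```bash
python3 btn.py; python3 q.py
```

```text
btn px [274.85 223.82] level pred 273.6539952462195 223.92275012128408 head height excess mm 0.29803735225281497
t 14.0 p [ 0.56  -0.175  0.072] rot [-179.8   -0.5  -84.5] F [ 0.48  -2.079 -1.42 ] M [-0.056 -0.098  0.35 ] tau_z 0.3682548484754783 axis [ 0.553 -0.105]
```

Request:
play_rows --rows '[{"slide": [0.001, -0.0186, 0], "delta_rot": [0, 0, -0.5], "fingers": -1}, {"slide": [0.0005, -0.01, 0.015], "delta_rot": [0, 0, -0.25], "fingers": -1}, {"slide": [0, 0, 0.01], "delta_rot": [0, 0.1, 0], "fingers": -1}, {"slide": [0.0005, -0.01, 0], "delta_rot": [0, 0, -0.25], "fingers": -1}]'

```text
time_s: 14.5
tcp_pos: [0.565, -0.1742, 0.0669]
eef_rot: [-180.0, -0.9, -79.8]
contact_force: [-1.1, 0.0, -0.2]
gripper_width: 0.0194
gripper_force: 55.0
```

```bash
python3 btn.py; python3 q.py
```

```text
btn px [274.79 225.7 ] level pred 273.832419120202 225.7680216086829 head height excess mm 0.18868486569074447
t 14.55 p [ 0.565 -0.174  0.067] rot [-180.    -0.9  -79.7] F [-0.889 -0.205 -0.985] M [0.203 0.405 0.081] tau_z 0.016537376538891597 axis [ 0.553 -0.105]
```

Request:
play_rows --rows '[{"slide": [0, 0, 0.015], "delta_rot": [0, 0, 0], "fingers": -1}, {"slide": [-0.0005, 0.01, 0.01], "delta_rot": [0, 0, 0.25], "fingers": -1}, {"slide": [0.0005, -0.01, 0.01], "delta_rot": [0, 0, -0.25], "fingers": -1}, {"slide": [0, 0, 0.005], "delta_rot": [0, 0, 0], "fingers": -1}, {"slide": [0, 0, 0], "delta_rot": [0, 0, 0], "fingers": -1}]'

```text
time_s: 15.18
tcp_pos: [0.5649, -0.1742, 0.0606]
eef_rot: [-180.0, -0.9, -79.8]
contact_force: [-2.2, 2.7, 0.7]
gripper_width: 0.0197
gripper_force: 55.0
```

```bash
python3 btn.py; python3 q.py
```

```text
btn px [274.84 227.77] level pred 273.8540953189269 227.88072161802856 head height excess mm 0.29406950408399113
t 15.225 p [ 0.565 -0.174  0.061] rot [-180.    -0.9  -79.8] F [-0.871  3.753  0.923] M [1.377 0.557 0.121] tau_z 0.10778055769118144 axis [ 0.553 -0.106]
```

Request:
play_rows --rows '[{"slide": [-0.004, 0, 0.003], "delta_rot": [0, -0.15, 0], "fingers": -1}, {"slide": [-0.001, 0.0186, 0], "delta_rot": [0, 0, 0.5], "fingers": -1}, {"slide": [-0.001, 0.0186, 0], "delta_rot": [0, 0, 0.5], "fingers": -1}, {"slide": [-0.001, 0.0186, 0], "delta_rot": [0, 0, 0.5], "fingers": -1}, {"slide": [-0.001, 0.0186, 0], "delta_rot": [0, 0, 0.5], "fingers": -1}, {"slide": [-0.001, 0.0186, 0], "delta_rot": [0, 0, 0.5], "fingers": -1}, {"slide": [-0.001, 0.0186, 0], "delta_rot": [0, 0, 0.5], "fingers": -1}]'

```text
time_s: 16.1
tcp_pos: [0.5488, -0.1749, 0.0604]
eef_rot: [-179.9, -0.2, -93.6]
contact_force: [0.7, -3.2, -2.2]
gripper_width: 0.0196
gripper_force: 55.1
```

```bash
python3 q.py
```

```text
t 16.1 p [ 0.549 -0.175  0.06 ] rot [-179.9   -0.2  -93.6] F [ 0.743 -3.209 -2.233] M [-1.095 -0.263  0.445] tau_z 0.5087094516140398 axis [ 0.553 -0.105]
```

Request:
play_rows --rows '[{"slide": [-0.001, 0.0186, 0], "delta_rot": [0, 0, 0.5], "fingers": -1}, {"slide": [-0.001, 0.0186, 0], "delta_rot": [0, 0, 0.5], "fingers": -1}, {"slide": [-0.001, 0.0186, 0], "delta_rot": [0, 0, 0.5], "fingers": -1}, {"slide": [-0.001, 0.0186, 0], "delta_rot": [0, 0, 0.5], "fingers": -1}]'

```text
time_s: 16.6
tcp_pos: [0.5377, -0.1734, 0.0605]
eef_rot: [-179.8, -0.3, -102.8]
contact_force: [0.6, -5.7, -2.7]
gripper_width: 0.0193
gripper_force: 55.1
```

```bash
python3 q.py
python3 - <<'E'
from plant import r
import cv2
c=r.capture("side")["image"];cv2.imwrite("pics/side3.png",c)
a=cv2.imread("pics/side0.png")
import numpy as np
f=lambda x:cv2.resize(x[215:300,190:290],None,fx=4,fy=4,interpolation=cv2.INTER_CUBIC)
cv2.imwrite("pics/jaw.png",np.hstack([f(a),f(c)]))
E
```

```text
t 16.6 p [ 0.538 -0.173  0.06 ] rot [-179.8   -0.3 -102.8] F [ 0.649 -5.733 -2.691] M [-2.15  -0.264  0.358] tau_z 0.48608828083717126 axis [ 0.553 -0.105]
```

View pics/jaw.png

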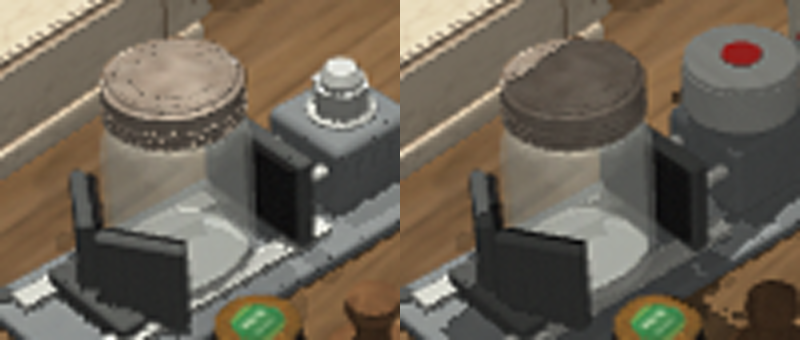

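The jaw and jar still show gaps, at the jaw near (250–310,140–240) and at the V stop. I'll continue the stroke, checking torque often.

Request:
play_rows --rows '[{"slide": [0.002, 0.0186, 0], "delta_rot": [0, 0, 0.5], "fingers": -1}, {"slide": [0, 0.0186, 0], "delta_rot": [0, 0, 0.5], "fingers": -1}, {"slide": [-0.001, 0.0186, 0], "delta_rot": [0, 0, 0.5], "fingers": -1}, {"slide": [-0.001, 0.0186, 0], "delta_rot": [0, 0, 0.5], "fingers": -1}, {"slide": [-0.001, 0.0186, 0], "delta_rot": [0, 0, 0.5], "fingers": -1}]'

```text
time_s: 17.27
tcp_pos: [0.5245, -0.1691, 0.0604]
eef_rot: [-179.8, -0.2, -114.2]
contact_force: [1.2, -5.7, -2.1]
gripper_width: 0.0195
gripper_force: 55.0
```

```bash
python3 q.py
```

```text
t 17.275 p [ 0.524 -0.169  0.06 ] rot [-179.8   -0.2 -114.2] F [ 1.228 -5.704 -2.137] M [-2.252 -0.243  0.29 ] tau_z 0.5276266351740633 axis [ 0.553 -0.105]
```

Request:
play_rows --rows '[{"slide": [0.001, 0.0186, 0], "delta_rot": [0, 0, 0.5], "fingers": -1}, {"slide": [0, 0.0186, 0], "delta_rot": [0, 0, 0.5], "fingers": -1}, {"slide": [-0.001, 0.0186, 0], "delta_rot": [0, 0, 0.5], "fingers": -1}, {"slide": [-0.001, 0.0186, 0], "delta_rot": [0, 0, 0.5], "fingers": -1}, {"slide": [-0.001, 0.0186, 0], "delta_rot": [0, 0, 0.5], "fingers": -1}]'

```text
time_s: 17.9
tcp_pos: [0.5124, -0.1622, 0.0604]
eef_rot: [-179.8, -0.2, -125.7]
contact_force: [0.4, -6.1, -2.1]
gripper_width: 0.0196
gripper_force: 55.0
```

```bash
python3 q.py
```

```text
t 17.9 p [ 0.512 -0.162  0.06 ] rot [-179.8   -0.2 -125.7] F [ 0.44  -6.097 -2.142] M [-2.482 -0.138  0.239] tau_z 0.5080798883837592 axis [ 0.553 -0.105]
```

Request:
play_rows --rows '[{"slide": [0, 0.0176, 0], "delta_rot": [0, 0, 0.5], "fingers": -1}, {"slide": [0, 0.0176, 0], "delta_rot": [0, 0, 0.5], "fingers": -1}, {"slide": [-0.001, 0.0186, 0], "delta_rot": [0, 0, 0.5], "fingers": -1}, {"slide": [-0.001, 0.0186, 0], "delta_rot": [0, 0, 0.5], "fingers": -1}, {"slide": [-0.001, 0.0186, 0], "delta_rot": [0, 0, 0.5], "fingers": -1}]'

```text
time_s: 18.52
tcp_pos: [0.5019, -0.1531, 0.0604]
eef_rot: [-179.8, -0.2, -137.2]
contact_force: [-0.6, -6.7, -0.5]
gripper_width: 0.0196
gripper_force: 55.0
```

```bash
python3 q.py
```

```text
t 18.525 p [ 0.502 -0.153  0.06 ] rot [-179.8   -0.2 -137.2] F [-0.56  -6.69  -0.466] M [-2.593  0.123  0.182] tau_z 0.49186939005806185 axis [ 0.553 -0.106]
```

Request:
play_rows --rows '[{"slide": [0, 0.0176, 0], "delta_rot": [0, 0, 0.5], "fingers": -1}, {"slide": [0, 0.0176, 0], "delta_rot": [0, 0, 0.5], "fingers": -1}, {"slide": [-0.001, 0.0186, 0], "delta_rot": [0, 0, 0.5], "fingers": -1}, {"slide": [-0.001, 0.0186, 0], "delta_rot": [0, 0, 0.5], "fingers": -1}, {"slide": [-0.001, 0.0186, 0], "delta_rot": [0, 0, 0.5], "fingers": -1}]'

```text
time_s: 19.15
tcp_pos: [0.4935, -0.1421, 0.0603]
eef_rot: [-179.7, -0.1, -148.6]
contact_force: [-1.5, -6.7, 0.1]
gripper_width: 0.0195
gripper_force: 55.0
```

```bash
python3 q.py
```

```text
t 19.15 p [ 0.494 -0.142  0.06 ] rot [-179.7   -0.1 -148.6] F [-1.507 -6.701  0.098] M [-2.619  0.456  0.201] tau_z 0.5379747320473239 axis [ 0.553 -0.106]
```

Request:
play_rows --rows '[{"slide": [0, 0.0176, 0], "delta_rot": [0, 0, 0.5], "fingers": -1}, {"slide": [0, 0.0176, 0], "delta_rot": [0, 0, 0.5], "fingers": -1}, {"slide": [-0.001, 0.0186, 0], "delta_rot": [0, 0, 0.5], "fingers": -1}, {"slide": [-0.001, 0.0186, 0], "delta_rot": [0, 0, 0.5], "fingers": -1}]'

```text
time_s: 19.65
tcp_pos: [0.4884, -0.1323, 0.0602]
eef_rot: [-179.7, -0.1, -157.8]
contact_force: [-1.1, -6.5, 0.3]
gripper_width: 0.0194
gripper_force: 55.0
```

```bash
python3 q.py
```

```text
t 19.65 p [ 0.488 -0.132  0.06 ] rot [-179.7   -0.1 -157.8] F [-1.105 -6.504  0.317] M [-2.411  0.659  0.162] tau_z 0.5462503685391714 axis [ 0.553 -0.106]
```

Request:
play_rows --rows '[{"slide": [-0.001, 0.0186, 0], "delta_rot": [0, 0, 0.5], "fingers": -1}, {"slide": [-0.001, 0.0186, 0], "delta_rot": [0, 0, 0.5], "fingers": -1}, {"slide": [-0.001, 0.0186, 0], "delta_rot": [0, 0, 0.5], "fingers": -1}, {"slide": [-0.001, 0.0186, 0], "delta_rot": [0, 0, 0.5], "fingers": -1}]'

```text
time_s: 20.15
tcp_pos: [0.485, -0.1217, 0.0601]
eef_rot: [-179.7, -0.1, -167.0]
contact_force: [-2.1, -6.6, 2.8]
gripper_width: 0.0194
gripper_force: 55.0
```

```bash
python3 q.py
```

```text
t 20.15 p [ 0.485 -0.122  0.06 ] rot [-179.7   -0.1 -167. ] F [-2.055 -6.631  2.846] M [-2.612  1.04   0.206] tau_z 0.616456194379895 axis [ 0.553 -0.106]
```

Request:
play_rows --rows '[{"slide": [-0.001, 0.0186, 0], "delta_rot": [0, 0, 0.5], "fingers": -1}]'

```text
time_s: 20.27
tcp_pos: [0.4844, -0.119, 0.0601]
eef_rot: [-179.7, -0.1, -169.3]
contact_force: [-3.1, -7.9, 2.0]
gripper_width: 0.0195
gripper_force: 55.0
```

```bash
python3 q.py
```

```text
t 20.275 p [ 0.484 -0.119  0.06 ] rot [-179.7   -0.1 -169.3] F [-3.084 -7.91   2.03 ] M [-2.703  1.127  0.218] tau_z 0.7102066731735789 axis [ 0.553 -0.106]
```

Request:
play_rows --rows '[{"slide": [-0.001, 0.0186, 0], "delta_rot": [0, 0, 0.5], "fingers": -1}]'

```text
time_s: 20.4
tcp_pos: [0.4839, -0.1163, 0.0601]
eef_rot: [-179.7, -0.1, -171.6]
contact_force: [-3.4, -7.4, 2.2]
gripper_width: 0.0198
gripper_force: 55.0
```

```bash
python3 q.py
```

```text
t 20.4 p [ 0.484 -0.116  0.06 ] rot [-179.7   -0.1 -171.6] F [-3.356 -7.42   2.176] M [-2.858  1.161  0.224] tau_z 0.6919961240921594 axis [ 0.553 -0.106]
```

Request:
play_rows --rows '[{"slide": [0, 0.0112, 0], "delta_rot": [0, 0, 0.3], "fingers": -1}]'

```text
time_s: 20.52
tcp_pos: [0.4837, -0.1147, 0.0601]
eef_rot: [-179.7, -0.1, -172.9]
contact_force: [-2.8, -8.5, 2.4]
gripper_width: 0.0195
gripper_force: 55.0
```

```bash
python3 q.py
```

```text
t 20.525 p [ 0.484 -0.115  0.06 ] rot [-179.7   -0.1 -172.9] F [-2.793 -8.523  2.423] M [-3.032  1.109  0.165] tau_z 0.7219406365390979 axis [ 0.553 -0.106]
```

Torque is about 0.22–0.25 N m above free run, clearly tight, so I stop. I'll back off counter-clockwise to unload, then lift.

Request:
play_rows --rows '[{"slide": [0.001, -0.0186, 0], "delta_rot": [0, 0, -0.5], "fingers": -1}, {"slide": [0.001, -0.0186, 0], "delta_rot": [0, 0, -0.5], "fingers": -1}, {"slide": [0, 0, 0], "delta_rot": [0, 0, 0], "fingers": -1}]'

```text
time_s: 20.9
tcp_pos: [0.4845, -0.1196, 0.06]
eef_rot: [-179.8, -0.1, -168.4]
contact_force: [-4.5, -3.6, 2.8]
gripper_width: 0.0198
gripper_force: 55.0
```

```bash
python3 q.py
```

```text
t 20.9 p [ 0.485 -0.12   0.06 ] rot [-179.8   -0.1 -168.4] F [-4.45  -3.624  2.819] M [-1.092  1.44  -0.186] tau_z -0.008269136016492776 axis [ 0.553 -0.106]
```

Request:
play_rows --rows '[{"slide": [0.006, -0.003, -0.02], "delta_rot": [0, 0, 0], "fingers": -1}, {"slide": [0, 0, -0.03], "delta_rot": [0, 0, 0], "fingers": -1}, {"slide": [0, 0, 0], "delta_rot": [0, 0, 0], "fingers": -1}]'

```text
time_s: 21.28
tcp_pos: [0.4845, -0.1194, 0.0677]
eef_rot: [-179.8, 0.0, -168.3]
contact_force: [0.1, -3.3, -5.7]
gripper_width: 0.0193
gripper_force: 55.0
```

```bash
python3 q.py
```

```text
t 21.275 p [ 0.484 -0.119  0.068] rot [-179.8    0.  -168.3] F [ 0.135 -3.314 -5.654] M [-1.515  0.21  -0.196] tau_z 0.031050139473858606 axis [ 0.553 -0.105]
```

Coming off freely. I'll continue the lift.

Request:
play_rows --rows '[{"slide": [0, -0.004, -0.04], "delta_rot": [0, 0, 0], "fingers": -1}, {"slide": [0, 0, -0.06], "delta_rot": [0, 0, 0], "fingers": -1}, {"slide": [0, 0, -0.06], "delta_rot": [0, 0, 0], "fingers": -1}, {"slide": [0, 0, -0.1], "delta_rot": [0, 0, 0], "fingers": -1}, {"slide": [0, 0, -0.15], "delta_rot": [0, 0, 0], "fingers": -1}, {"slide": [0, 0, 0], "delta_rot": [0, 0, 0], "fingers": -1}]'

```text
time_s: 22.02
tcp_pos: [0.4863, -0.1195, 0.1313]
eef_rot: [-179.7, 0.3, -168.3]
contact_force: [0.1, 0.6, -5.3]
gripper_width: 0.0195
gripper_force: 55.0
```

```bash
python3 q.py
python3 - <<'E'
from h import *
go([.5309,-.39,.13],-175.3)
E
```

```text
t 22.025 p [ 0.486 -0.12   0.131] rot [-179.7    0.3 -168.3] F [ 0.098  0.608 -5.329] M [-0.058  0.173 -0.022] tau_z -0.060908878387003054 axis [ 0.555 -0.105]
slide/0.15 [ 0.075 -1.826  0.017] rot/0.08 [-0.053  0.067  1.535]
```

Request:
play_rows --rows '[{"slide": [0.015, -0.37, 0], "delta_rot": [0, 0, 0], "fingers": -1}, {"slide": [0.015, -0.37, 0], "delta_rot": [0, 0, 0], "fingers": -1}, {"slide": [0.015, -0.37, 0], "delta_rot": [0, 0, 0], "fingers": -1}, {"slide": [0.015, -0.37, 0], "delta_rot": [0, 0, 0], "fingers": -1}, {"slide": [0.015, -0.34, 0], "delta_rot": [0, 0, 0], "fingers": -1}, {"slide": [0, 0, 0], "delta_rot": [-0.05, 0.07, 0.75], "fingers": -1}, {"slide": [0, 0, 0], "delta_rot": [0, 0, 0.75], "fingers": -1}, {"slide": [0, 0, 0], "delta_rot": [0, 0, 0], "fingers": -1}]'

```text
time_s: 23.02
tcp_pos: [0.5285, -0.3892, 0.1289]
eef_rot: [180.0, -0.4, -175.2]
contact_force: [0.5, 0.3, -4.5]
gripper_width: 0.0194
gripper_force: 55.0
```

```bash
python3 q.py; python3 btn.py 2>/dev/null | head -0
python3 - <<'E'
from h import *
go([.5309,-.395,.02],-175.3)
from plant import r
c=r.capture("side")["image"].astype(int)
m=((c[...,2]>130)&(c[...,1]<70)&(c[...,0]<70)).astype(np.uint8)
k,l,st,ce=cv2.connectedComponentsWithStats(m)
W,s=pose();cc=np.load("side.npz")
for X in((-.0698,0,-.0365),(.082,0,-.0285)):
    p=cc["R"]@(W[:3,3]+W[:3,:3]@np.array(X))+cc["t"];print((cc["fx"]*p[:2]/p[2]+[cc["cx"],cc["cy"]]).round(1))
print([(st[i].tolist(),ce[i].round(1)) for i in range(1,k) if st[i,4]>8])
E
```

```text
t 23.025 p [ 0.528 -0.389  0.129] rot [ 180.    -0.4 -175.2] F [ 0.502  0.276 -4.542] M [-0.012  0.126 -0.004] tau_z 0.1326175245637679 axis [ 0.598 -0.383]
slide/0.15 [-0.016 -0.041  0.728] rot/0.08 [ 0.004 -0.076  0.043]
[325.4 153.7]
[378.1 170.9]
[([361, 167, 4, 5, 13], array([362.6, 169.3]))]
```

Request:
play_rows --rows '[{"slide": [0, 0, 0.3], "delta_rot": [0, -0.07, 0], "fingers": -1}, {"slide": [0, 0, 0.3], "delta_rot": [0, 0, 0], "fingers": -1}, {"slide": [0, 0, 0.14], "delta_rot": [0, 0, 0], "fingers": -1}, {"slide": [0, 0, 0.05], "delta_rot": [0, 0, 0], "fingers": -1}, {"slide": [0, 0, 0.02], "delta_rot": [0, 0, 0], "fingers": -1}, {"slide": [0, 0, 0], "delta_rot": [0, 0, 0], "fingers": -1}]'

```text
time_s: 23.88
tcp_pos: [0.5296, -0.3896, 0.0096]
eef_rot: [-179.9, 0.1, -175.1]
contact_force: [-0.0, 0.3, -3.1]
gripper_width: 0.0194
gripper_force: 55.0
```

```bash
python3 q.py
```

```text
t 23.875 p [ 0.53 -0.39  0.01] rot [-179.9    0.1 -175.1] F [-0.018  0.315 -3.06 ] M [0.032 0.161 0.031] tau_z 0.018734060533607256 axis [ 0.599 -0.384]
```

Request:
play_rows --rows '[{"slide": [0, 0, 0.02], "delta_rot": [0, 0, 0], "fingers": -1}, {"slide": [0, 0, 0.015], "delta_rot": [0, 0, 0], "fingers": -1}, {"slide": [0, 0, 0], "delta_rot": [0, 0, 0], "fingers": -1}]'

```text
time_s: 24.25
tcp_pos: [0.5288, -0.3894, 0.0034]
eef_rot: [-180.0, 0.0, -175.2]
contact_force: [0.8, -0.2, -4.7]
gripper_width: 0.0194
gripper_force: 55.0
```

```bash
python3 q.py
```

```text
t 24.25 p [ 0.529 -0.389  0.003] rot [-180.     0.  -175.2] F [ 0.776 -0.153 -4.654] M [0.008 0.185 0.01 ] tau_z 0.23426700088641333 axis [ 0.598 -0.383]
```

Request:
play_rows --rows '[{"slide": [0, 0, 0.009], "delta_rot": [0, 0, 0], "fingers": -1}, {"slide": [0, 0, 0], "delta_rot": [0, 0, 0], "fingers": -1}, {"slide": [0, 0, 0], "delta_rot": [0, 0, 0], "fingers": 0}, {"slide": [0, 0, 0], "delta_rot": [0, 0, 0], "fingers": 0.3}, {"slide": [0, 0, 0], "delta_rot": [0, 0, 0], "fingers": 0.3}, {"slide": [0, 0, 0], "delta_rot": [0, 0, 0], "fingers": 0.3}, {"slide": [0, 0, 0], "delta_rot": [0, 0, 0], "fingers": 0.3}, {"slide": [0, 0, 0], "delta_rot": [0, 0, 0], "fingers": 0.3}]'

```text
time_s: 25.25
tcp_pos: [0.5289, -0.3894, 0.002]
eef_rot: [-180.0, 0.0, -175.2]
contact_force: [0.1, -0.6, 0.3]
gripper_width: 0.0568
gripper_force: 0.0
```

Request:
play_rows --rows '[{"slide": [0, 0, -0.1], "delta_rot": [0, 0, 0], "fingers": 0.3}, {"slide": [0, 0, -0.3], "delta_rot": [0, 0, 0], "fingers": 0.3}, {"slide": [0, 0, -0.4], "delta_rot": [0, 0, 0], "fingers": 0.3}, {"slide": [0, 0, -0.4], "delta_rot": [0, 0, 0], "fingers": 0.3}, {"slide": [0, 0, 0], "delta_rot": [0, 0, 0], "fingers": 0.3}, {"slide": [0, 0, 0], "delta_rot": [0, 0, 0], "fingers": 0.3}]'

```text
time_s: 26.0
tcp_pos: [0.5287, -0.3892, 0.1831]
eef_rot: [-180.0, 0.1, -175.2]
contact_force: [-0.7, 0.2, -0.4]
gripper_width: 0.0567
gripper_force: 0.0
```

```bash
python3 q.py
python3 - <<'E'
from h import *
from plant import r
b=r.capture("side")["image"];w=wshot("w9")
cv2.imwrite("pics/end.png",np.hstack([cv2.resize(b[150:360,170:400],(460,420)),cv2.resize(w[0:330,130:390],(331,420))]))
E
```

```text
t 26.0 p [ 0.529 -0.389  0.183] rot [-180.     0.1 -175.2] F [-0.685  0.166 -0.368] M [-0.008  0.085  0.061] tau_z -0.1378681288093531 axis [ 0.598 -0.383]
```

View pics/end.png

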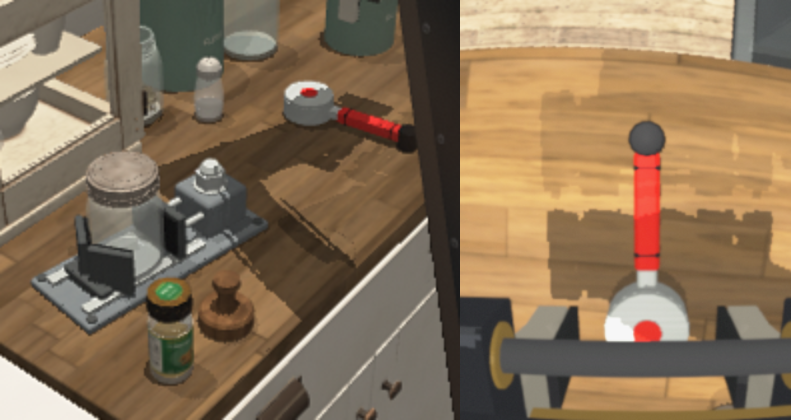

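The last picture shows the jar held between the jaw and the V at about (123,225). The wrench lies flat on the bare worktop at (310–405,100–135), clear of the vise, and the bystanders are where they stood.

```bash
python3 -c "
from plant import r
print(r.close_job())"
```

```text
the job is handed in; nothing more can be done
None
```

The job is handed in after 26 s on the robot's clock. The jar is clamped against the V stop at about 0.22–0.25 N m above free run (aim 0.15–0.4), and the wrench lies flat on the bare worktop, clear of the vise. The socket stuck briefly partway down before it seated fully, and the bystanders look unmoved in the last picture. No verdict came back.

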